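Load the paper roll on the desk unwinder

ROBOT

A 7-joint arm with a two-finger parallel gripper is mounted at the origin on the work surface; the furniture and walls round the work are solid. World frame = base frame: x ahead of the robot, y to its left, z up, the work surface at z = 0. Lengths are in m, angles in rad, forces in N, time in s.
With the tool pointing down it reaches from about 0.4 to 0.9 m from the base axis. Payload 5.5 kg.
Tool frame: the origin (TCP) lies midway between the tips of the shut fingers; the grasp point (between the pads) lies 19 mm behind it; z points along the fingers, y is the line along which they close (so a half turn about z gives the same grasp; the last joint's range is limited). The gripper opens to 92 mm and grips with 3 to 60 N. Pads are 19 mm wide; open, the fingers measure 130 mm over their backs; the gripper's body (75 mm by 190 mm) begins 47 mm behind the grasp point.
Start: joints at [1.455, 0.501, -0.427, 1.55, 0.221, 1.138, -0.21], TCP at [0.24, -0.604, 0.227] pointing down, gripper open.
Joint ranges: [-2.88, 2.88], [-0.31, 2.03], [-1.54, 1.56], [0.2, 2.42], [-1.41, 4.55], [0.19, 2.02], [-2.57, 2.57]. Speed limits (rad/s): [2.57, 2.57, 3.14, 3.14, 3.14, 3.14, 3.14].

INTERFACE

Orientations are given as a unit quaternion [x, y, z, w].
In Python, from cell import telemetry, optics, workorder, spotter gives the robot as it stands.
- The arm moves only by the shell command python3 -m jog 'ROWS' [OPENING]. ROWS is JSON, a list of rows, each an object with "dp": the shift along the tool's x, y, z in mm, a list of three; "spin": the turn about the tool's z in units of 5 degrees (1.0 is 5 degrees). A call has 1 to 10 rows; each row shifts and turns the commanded pose from where the row before left it, along the tool's axes as they then stand; what a row does not reach is not made up. A row lasts 1/10 s, in which the tool goes at most 50 mm and 8.59 degrees, less where a joint would pass 70% of its speed; a pose out of reach is approached as far as the arm can. A call is refused whole if a number of a shift passes 50 or a number of a turn 1, either way. A call with a gripper value outside its range is refused whole. OPENING is the gripper command: -1 is shut, 1 is fully open, values between are in proportion, set as the call begins (- or left out, the last holds). The fingers move at their own pace and stop on an object; the grip force is fixed at half the most. Time passes only in rows, so rows that do not move let the fingers close. It gives the time, the measured TCP pose, the force, the opening and the grip force at its end, in the units of the state.
- telemetry.observe(): the state, without advancing time (a new reading comes with each control period).
- optics.capture(name): name is "side" or "top"; returns the picture (384x512x3 uint8, red, green, blue); there is no depth.
- optics.get_calibration(name): a dict with "fx", "fy", "cx", "cy" (pixels), "R" (3x3) and "t" (3): a world point X has camera coordinates R X + t. Camera axes: x right, y down, z forward; pixel columns grow to the right and rows downward; lengths in m; the calibration is good to about 2 mm. A picture is of the moment at which its call begins. get_calibration takes no time and is no camera call.
- workorder.finish_job(): hands the job in; it is judged then, once.
Trained networks look in the newest picture that a camera, given by its name, has taken for a name from the list of things; names that differ only in an ending like _2 or _b are one class to them, and where a whole thing is asked for, a point or a joint stands for the part that bears it (a point fixed in the world has none). Each returns a list of dicts, best first, with "score" (0 to 1); they miss things now and then, are a little off and sometimes report something else, mostly with a low value. They report only what shows in the picture. A call takes as long as a camera call.
- spotter.silhouettes(thing, camera): "pixels" (384x512 bool, what is visible of it).
- spotter.spot_point(thing, camera): "centre" ([x, y, z] in m, in world coordinates, good to about 4 mm: a listed point, or the origin of a listed thing).
The state is a dict: "clock": time; "qpos": joint angles; "qd": joint speeds; "joint_efforts": joint torques, N m; "tool_pos": TCP position; "tcp_rot": TCP orientation; "force": force on the tool from outside, world axes, zero at the start; "wrist_torque": the same for the moment, N m; "gripper_width": finger opening in m; "finger_force": force on a finger pad.
Only numpy, scipy, OpenCV 4.12 (cv2) and the standard library are available. Lean on these libraries where they do the work, as an engineer would, in place of code of your own. Each camera call takes 0.05 s, during which the arm holds its last target. There are 200 camera calls.

TASK

Load the white paper roll on the blue desk unwinder. First lift the glue stick off the unwinder's base plate and lay it flat on the blue notebook; then gently roll the paper roll along the desk and up on to the plate, without ever lifting it, and let it stop centred on the red line between the two ticks, then let go of it. Finally turn the black knob in the well on top clockwise to its stop, so that the spindle is fully home in the core, and leave everything else where it stands.

Things in the scene. Friction and masses are not known exactly. Their poses are not given: they have to be found in the camera images.
- unwinder: Blue and grey desk unwinder for paper rolls, fixed; place and yaw (0.05 to 0.35 rad) differ each time. Origin on the desk (z = 0) under the middle of the red line; x runs along the red line to the blue housing, y across it, z up. A bar to hold the roll, the spindle, sits in the housing's front.
- mark (a point): Middle of the red line on the grey base plate's top, 2.5 mm above the desk; axes as the unwinder's. Line 150 mm long along x, cross ticks at x = -66 and +66 mm where the ends of a parked roll come. Level plate: x -75 to 172, y -60 to 60 mm; beyond both y edges a bevel 25 mm long runs down to the desk, which the roll climbs at 1 to 2 N of push and rolls back down if left on it.
- park (a point): Where the centre of a well parked roll is: over the middle of the red line, 47.5 mm above the desk (plate 2.5 mm, roll radius 45 mm). Axes as the unwinder's.
- well (a point): Middle of the floor of the square open well in the housing's top, z = 84 mm, at unwinder x = 126 mm, y = 0. Inside 82 mm (x) by 90 mm (y), walls 5 mm, rim at z = 112 mm. The knob stands in its middle: open the fingers only about 40 mm in there. Housing outside: unwinder x 80 to 172, y -50 to 50 mm.
- paper_roll: White paper roll, a lying cylinder, diameter 90, length 130 mm, 0.4 to 0.65 kg. Origin at its centre; its x axis is the cylinder axis and points to the end with the open brown core, which faces the housing side. It starts on the desk 190 to 240 mm from the red line, on either side of it, parallel within 0.03 rad, and within 4 mm of its place along unwinder x.
- core_mouth (a point): Centre of the open core at the roll's end face (core 38 mm inside, 34 mm deep). About rolling: the paper is smooth (friction 0.3 to 0.5) and rolls straight across its axis. Pushed from behind it runs on when the pusher slows: about 5 mm from 35 mm/s, 12 mm from 55 mm/s, 70 mm from 100 mm/s. Once still on level ground it stays. It turns about its x axis as it rolls.
- spindle_tip (a point): Tip of the steel spindle, on its axis, 47.5 mm above the desk: at unwinder x = 77 mm drawn back (about 12 mm clear of a parked roll), 43 mm fully home. Cone nose 12 mm wide at the tip, 30 mm wide from 14 mm behind it. If it is out while the roll comes in it bars the way.
- lock_knob (a joint): Knob angle, rad: 0 free (start), grows clockwise seen from above, stop at 1.4. It stays where it is left; takes about 0.05 N m, some more while the spindle centres the roll. A rack under it pushes the spindle out 24.3 mm per rad.
- knob_grip (a point): Grip point of the knob, on its vertical axis, 104 mm above the desk. Black bar grip 46 mm long, 14 mm wide, top at z = 110.5 mm, underside on a 52 mm disc at z = 89.5 mm. At 0 the bar lies along unwinder x turned +0.7 rad about z (anticlockwise from above), at 1.4 turned -0.7 rad. The point turns with the knob; the bar always lies +0.7 rad from the point's x axis.
- glue_stick: Glue stick lying on the base plate in the way of the roll: red cap, blue and white barrel, 94 mm along its own x axis, 27 mm thick, 30 g, origin in the middle of its underside. It lies along the red line within 0.6 rad, its middle 10 to 45 mm from the line's middle towards the robot, within 20 mm of the line.
- notebook: Blue notebook lying on the desk near the robot on the right, 148 mm along its own x axis, 109 mm along y, 14 mm thick (cover at 11 to 14 mm), loose; origin in the middle of its underside.
- cup: Reusable drinking cup, teal and blue with an orange lid, 94 mm wide, 144 mm tall, upright across the unwinder from the roll, 190 to 240 mm from the red line. To be left alone. Origin in the middle of its foot.
- tape: Roll of beige tape lying flat, 100 mm wide, 25 mm high, at the back to the left of the housing. To be left alone. A tall desk lamp is clamped behind it, at the far left corner of the desk (about x = 0.64, y = 0.38 m): keep the arm clear of it. Origin in the middle of its underside.

How it is judged:
On the way, in this order (a step that is already met when the one before it is completed fails the run):
1. the glue stick lies on the notebook, let go, and the knob is unturned (x of glue_stick in the frame of notebook between -0.07 and 0.07 m and y of glue_stick in the frame of notebook between -0.05 and 0.05 m and height (world z) of glue_stick below 0.025 m and linear speed of glue_stick below 0.02 m/s and contact force between glue_stick and the fingers below 0.1 N and value of joint lock_knob below 0.2 rad), for 0.3 s.
2. the roll has stopped on the red line (within 9 mm across it, 16 mm along it, 0.12 rad), untouched, with the knob unturned (y of paper_roll in the frame of park between -0.009 and 0.009 m and x of paper_roll in the frame of park between -0.016 and 0.016 m and angle between the x axis of paper_roll and the x axis of unwinder, either way round below 0.12 rad and linear speed of paper_roll below 0.01 m/s and contact force between paper_roll and the fingers below 0.1 N and value of joint lock_knob below 0.2 rad), for 0.3 s.
3. the knob is turned to its stop (value of joint lock_knob above 1.3 rad), for 0.1 s.
At the end, for the whole second after the job is handed in: The knob is at its stop (over 1.28 of 1.4 rad) with the spindle at least 8 mm inside the core; the roll rests on the plate within 9 mm across the red line, 16 mm along it and 0.12 rad of parallel; the glue stick lies at rest on the notebook, its middle over the cover (value of joint lock_knob above 1.28 rad and y of paper_roll in the frame of park between -0.009 and 0.009 m and x of paper_roll in the frame of park between -0.016 and 0.016 m and x of spindle_tip in the frame of paper_roll below 0.057 m and angle between the x axis of paper_roll and the x axis of unwinder, either way round below 0.12 rad and linear speed of paper_roll below 0.01 m/s and x of glue_stick in the frame of notebook between -0.07 and 0.07 m and y of glue_stick in the frame of notebook between -0.05 and 0.05 m and height (world z) of glue_stick below 0.025 m and linear speed of glue_stick below 0.02 m/s); the robot touches nothing.
It fails at once if the roll is lifted off the surface it rolls on (height (world z) of paper_roll above 0.056 m).
It fails at once if the roll is not rolled gently: it runs faster than 0.3 m/s (linear speed of paper_roll above 0.3 m/s).
It fails at once if the cup or the tape is pushed more than 15 mm (distance of any of cup, tape from where it was at the start of the episode above 0.015 m).
It fails at once if the notebook is pushed more than 30 mm (distance of notebook from where it was at the start of the episode above 0.03 m).
It fails at once if the glue stick is dropped from a height (it falls faster than 0.7 m/s out of the fingers) (linear speed of glue_stick above 0.7 m/s and contact force between glue_stick and the fingers below 0.1 N).
It also fails if it takes over 72 s, if anything falls off the work surface, if the arm or the gripper's body presses on something with over 40 N, if the wrist force passes 120 N, or if a joint passes its speed limit or range.

## Working session

There is one attempt and no reset: what is moved stays moved. The work goes in short steps, Python scripts to look and compute and a shell command to move; the robot and the scene stay as the last step left them, time stands still between calls to the robot, and variables do not carry over. Pictures are saved under pics/ and viewed, at most 10 in all, crops included, and the job is handed in when it is done.

```bash
mkdir -p pics
cat > h.py <<'E'
import numpy as np, cv2
from cell import telemetry, optics, workorder, spotter
from scipy.spatial.transform import Rotation as R
def st():
    s=telemetry.observe(); r=R.from_quat(s['tcp_rot'])
    print('t',round(s['clock'],2),'tcp',np.round(s['tool_pos'],4),'F',np.round(s['force'],1),'w',round(s['gripper_width'],4),'ff',np.round(s['finger_force'],1))
    m=r.as_matrix(); print('x',np.round(m[:,0],3),'y',np.round(m[:,1],3),'z',np.round(m[:,2],3)); return np.array(s['tool_pos']),m
def pt(n,c):
    return [(np.round(d['centre'],4).tolist(),round(d['score'],2)) for d in spotter.spot_point(n,c)[:2]]
def shot(c,f):
    im=optics.capture(c); cv2.imwrite('pics/'+f,im[:,:,::-1]); return im
def proj(c,X):
    k=optics.get_calibration(c); p=np.array(k['R'])@np.asarray(X,float)+np.array(k['t']); return np.array([k['fx']*p[0]/p[2]+k['cx'],k['fy']*p[1]/p[2]+k['cy']])
def unproj(c,uv,z):
    k=optics.get_calibration(c); r=np.array(k['R']); o=-r.T@np.array(k['t'])
    d=r.T@np.array([(uv[0]-k['cx'])/k['fx'],(uv[1]-k['cy'])/k['fy'],1.]); return o+d*(z-o[2])/d[2]
E
python3 - <<'E'
from h import *
st()
for c in ('top','side'):
    shot(c,c+'0.png')
    k=optics.get_calibration(c); print(c,'cam at',np.round(-np.array(k['R']).T@np.array(k['t']),3))
    for n in ('unwinder','mark','well','paper_roll','core_mouth','knob_grip','spindle_tip','glue_stick','notebook','cup','tape'): print(n,pt(n,c))
a=np.hstack([cv2.imread('pics/top0.png'),cv2.imread('pics/side0.png')]); cv2.imwrite('pics/a0.png',cv2.resize(a,(800,300),interpolation=cv2.INTER_AREA))
E
```

```text
t 0.0 tcp [ 0.2401 -0.6033  0.2257] F [-0.7  1.  -0.4] w 0.0919 ff 0.0
x [0.929 0.37  0.   ] y [ 0.37  -0.929 -0.002] z [-0.001  0.002 -1.   ]
top cam at [ 0.406 -0.008  0.925]
unwinder [([0.4998, -0.0026, -0.0046], 0.9)]
mark [([0.4988, -0.0026, 0.0022], 0.84)]
well [([0.6307, 0.0155, 0.0855], 0.68), ([0.501, -0.0029, -0.0037], 0.22)]
paper_roll [([0.4705, 0.2098, 0.0497], 0.58)]
core_mouth [([0.5346, 0.224, 0.0429], 0.57)]
knob_grip [([0.6247, 0.0169, 0.1057], 0.62)]
spindle_tip []
glue_stick [([0.477, -0.0125, 0.0027], 0.84)]
notebook [([0.3568, -0.2579, -0.0001], 0.89), ([0.6723, 0.1829, 0.0032], 0.31)]
cup [([0.538, -0.2353, 0.001], 0.71)]
tape [([0.6732, 0.1833, 0.0002], 0.86)]
side cam at [0.323 0.694 0.648]
unwinder [([0.5015, -0.0051, -0.0018], 0.88)]
mark [([0.5014, -0.0057, 0.0055], 0.85)]
well [([0.6319, 0.0129, 0.083], 0.77), ([0.3617, -0.2589, -0.0003], 0.33)]
paper_roll [([0.4707, 0.2141, 0.0455], 0.72)]
core_mouth [([0.5017, -0.004, 0.0504], 0.34)]
knob_grip [([0.6276, 0.0115, 0.1034], 0.58), ([0.4978, -0.0084, 0.0492], 0.52)]
spindle_tip [([0.6278, 0.0111, 0.1046], 0.45)]
glue_stick [([0.4774, -0.0132, 0.0057], 0.88)]
notebook [([0.3613, -0.2613, 0.001], 0.82)]
cup [([0.5392, -0.237, -0.0028], 0.58), ([0.4975, -0.0042, -0.0009], 0.19)]
tape [([0.6686, 0.176, -0.0003], 0.89)]
```

View pics/top0.png

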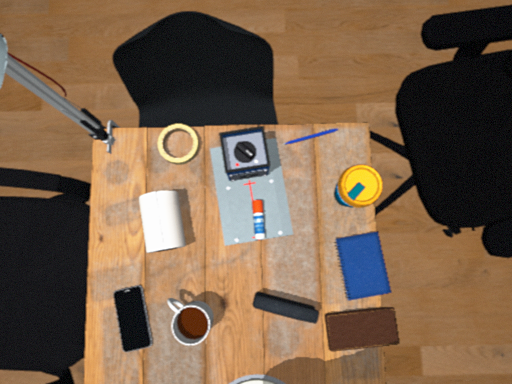

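View pics/side0.png

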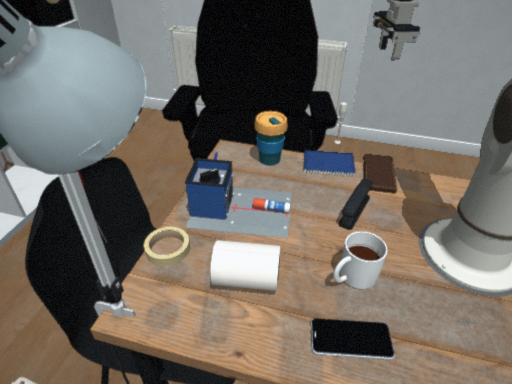

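The top view shows the unwinder plate at (250,195), glue stick at (258,218), roll at (163,220) on the left, notebook at (362,265), cup at (358,186). The side view agrees, and the networks' positions match the pictures. Next I need the yaws.

```bash
python3 - <<'E'
from h import *
im=optics.capture('top')
for n,z in (('glue_stick',.0135),('notebook',.014),('paper_roll',.045)):
    m=spotter.silhouettes(n,'top')[0]['pixels']
    v,u=np.nonzero(m); P=np.array([unproj('top',(a,b),z)[:2] for a,b in zip(u,v)])
    c=P.mean(0); w,V=np.linalg.eigh(np.cov((P-c).T)); d=V[:,1]*np.sign(V[0,1]); 
    r=cv2.minAreaRect((P*1000).astype(np.float32))
    print(n,np.round(c,4),'yaw pca',round(np.arctan2(d[1],d[0]),3),r)
    if n=='glue_stick': gm=m
# red line
h=im.astype(int); red=(h[...,0]>150)&(h[...,1]<110)&(h[...,2]<110)
red&=~cv2.dilate(gm.astype(np.uint8),np.ones((5,5))).astype(bool); red[:,:215]=0; red[:,290:]=0; red[:175]=0;red[240:]=0
v,u=np.nonzero(red); print([tuple(np.round(unproj('top',(a,b),.0025)[:2],3)) for a,b in zip(u,v)])
m=spotter.silhouettes('unwinder','top')[0]['pixels']; v,u=np.nonzero(m)
P=np.array([unproj('top',(a,b),.0025)[:2] for a,b in zip(u,v)]);P=P[P[:,0]<0.52]; # plate part: side edges
for s in (1,-1):
    E=[]
    for x in np.arange(.45,.515,.005):
        q=P[abs(P[:,0]-x)<.003]; E.append((x,(q[:,1]*s).max()*s))
    E=np.array(E); print('edge',s,np.polyfit(E[:,0]-.5,E[:,1],1))
E
cat pics/nothing 2>/dev/null; python3 -c "
import cv2
i=cv2.imread('pics/top0.png')[110:270,130:310];cv2.imwrite('pics/crop.png',cv2.resize(i,None,fx=4,fy=3.7,interpolation=cv2.INTER_CUBIC)[:590])"
```

```text
glue_stick [ 0.4782 -0.016 ] yaw pca 0.069 ((478.2450256347656, -16.206663131713867), (94.4765396118164, 26.27864646911621), 3.902501106262207)
notebook [ 0.3608 -0.2624] yaw pca 0.132 ((361.7125244140625, -261.9530334472656), (151.56373596191406, 109.61235046386719), 8.932955741882324)
paper_roll [0.4761 0.2114] yaw pca 0.189 ((477.2865905761719, 211.30543518066406), (138.90701293945312, 89.81999969482422), 9.081153869628906)
[(np.float64(0.569), np.float64(0.006)), (np.float64(0.569), np.float64(0.003)), (np.float64(0.567), np.float64(0.006))]Traceback (most recent call last):
  File "<stdin>", line 15, in <module>
  File "h.py", line 15, in unproj
    k=optics.get_calibration(c); r=np.array(k['R']); o=-r.T@np.array(k['t'])
ValueError: time passes only in moves, steps and waits
```

```bash
sed -i 's/k=optics.get_calibration(c)/k=cal(c)/' h.py
cat >> h.py <<'E'
import functools
@functools.lru_cache
def cal(c): return optics.get_calibration(c)
E
python3 -m jog '[{"dp":[0,0,0],"spin":0.89},{"dp":[0,0,0],"spin":0.89},{"dp":[0,0,0],"spin":0.89},{"dp":[0,0,0],"spin":0.89},{"dp":[20,-42,0],"spin":0},{"dp":[20,-42,0],"spin":0},{"dp":[20,-42,0],"spin":0},{"dp":[20,-42,0],"spin":0},{"dp":[20,-42,0],"spin":0},{"dp":[20,-42,0],"spin":0}]' 0.3
python3 -m jog '[{"dp":[20,-42,0],"spin":0},{"dp":[20,-42,0],"spin":0},{"dp":[20,-42,0],"spin":0},{"dp":[20,-42,0],"spin":0},{"dp":[20,-42,0],"spin":0},{"dp":[20,-42,0],"spin":0},{"dp":[20,-42,0],"spin":0},{"dp":[0,0,0],"spin":0}]'
python3 -c "from h import *; st(); print(pt('glue_stick','top'))
optics.capture('side'); print(pt('glue_stick','side'))"
```

```text
clock: 2.45
tool_pos: [0.3435, -0.3426, 0.227]
tcp_rot: [0.999, 0.034, 0.0, 0.0]
force: [0.9, 0.3, 0.7]
gripper_width: 0.06
finger_force: 0.0
clock: 3.25
tool_pos: [0.4648, -0.0342, 0.2278]
tcp_rot: [0.999, 0.039, 0.002, -0.001]
force: [-0.1, -0.3, 0.3]
gripper_width: 0.0601
finger_force: 0.0
t 3.25 tcp [ 0.4648 -0.0342  0.2278] F [-0.1 -0.3  0.3] w 0.0601 ff 0.0
x [0.997 0.078 0.004] y [ 0.078 -0.997 -0.003] z [ 0.003  0.003 -1.   ]
[([0.4779, -0.0125, 0.006], 0.78)]
[([0.4769, -0.0156, 0.0046], 0.74)]
```

```bash
python3 -m jog '[{"dp":[7,-10,30],"spin":0},{"dp":[7,-10,40],"spin":0},{"dp":[0,0,40],"spin":0},{"dp":[0,0,40],"spin":0},{"dp":[0,0,35],"spin":0},{"dp":[0,0,15],"spin":0},{"dp":[0,0,10],"spin":0},{"dp":[0,0,8],"spin":0},{"dp":[0,0,0],"spin":0},{"dp":[0,0,0],"spin":0}]'
python3 -m jog '[{"dp":[0,0,0],"spin":0},{"dp":[0,0,0],"spin":0},{"dp":[0,0,0],"spin":0},{"dp":[0,0,0],"spin":0},{"dp":[0,0,0],"spin":0},{"dp":[0,0,-20],"spin":0},{"dp":[0,0,-30],"spin":0},{"dp":[0,0,-30],"spin":0},{"dp":[0,0,-20],"spin":0},{"dp":[0,0,0],"spin":0}]' -1
python3 -c "from h import *; st()
im=optics.capture('side'); print(pt('glue_stick','side')); cv2.imwrite('pics/g1.png',cv2.resize(im[100:300,150:400,::-1],None,fx=2.5,fy=2.5))"
```

```text
clock: 4.4
tool_pos: [0.4763, -0.0207, 0.0097]
tcp_rot: [0.999, 0.034, 0.001, 0.0]
force: [-0.7, -0.2, 0.3]
gripper_width: 0.06
finger_force: 0.0
clock: 5.4
tool_pos: [0.4773, -0.0207, 0.1112]
tcp_rot: [0.999, 0.034, 0.002, 0.001]
force: [0.9, 0.8, -0.2]
gripper_width: 0.0266
finger_force: 30.0
t 5.4 tcp [ 0.4773 -0.0207  0.1112] F [ 0.9  0.8 -0.2] w 0.0266 ff 30.0
x [0.998 0.068 0.005] y [ 0.068 -0.998  0.001] z [ 0.005 -0.001 -1.   ]
[([0.4798, -0.0195, 0.1094], 0.61)]
```

View pics/g1.png

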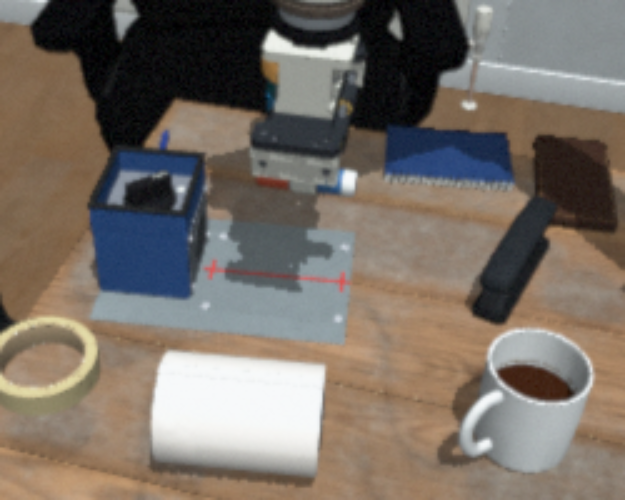

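The glue stick is in the grip (crop 300,185), and the red ticks show at (211,269) and (342,281).

```bash
python3 -m jog '[{"dp":[-22,38,0],"spin":0},{"dp":[-22,38,0],"spin":0},{"dp":[-22,39,0],"spin":0},{"dp":[-22,39,0],"spin":0},{"dp":[-22,39,0],"spin":0},{"dp":[-22,39,0],"spin":0},{"dp":[0,0,20],"spin":0},{"dp":[0,0,25],"spin":0},{"dp":[0,0,20],"spin":0},{"dp":[0,0,0],"spin":0}]'
python3 - <<'E'
from h import *
p,m=st(); a=unproj('side',(150+211/2.5,100+269/2.5),.0025); b=unproj('side',(150+342/2.5,100+281/2.5),.0025)
print(a,b,(a+b)/2,np.hypot(*(a-b)[:2]),np.arctan2(*(a-b)[1::-1]))
im=optics.capture('top'); print(pt('notebook','top'),pt('glue_stick','top'),pt('mark','top'),pt('well','top'),pt('paper_roll','top'))
h=im.astype(int); red=(h[...,0]>130)&(h[...,0]-h[...,1]>50)&(h[...,0]-h[...,2]>50)
red[:,:215]=0; red[:,290:]=0; red[:175]=0;red[245:]=0
v,u=np.nonzero(red); P=np.array([unproj('top',q,.0025)[:2] for q in zip(u,v)]); print(len(P),P.min(0),P.max(0),cv2.fitLine(P.astype(np.float32),cv2.DIST_HUBER,0,.001,.001).ravel())
cv2.imwrite('pics/t2.png',cv2.resize(im[110:270,130:310,::-1],None,fx=3.6,fy=3.6))
E
```

```text
clock: 6.5
tool_pos: [0.3564, -0.2591, 0.0405]
tcp_rot: [0.999, 0.034, -0.003, -0.003]
force: [0.9, 1.4, 0.3]
gripper_width: 0.0264
finger_force: 30.0
t 6.5 tcp [ 0.3564 -0.2591  0.0405] F [0.9 1.4 0.3] w 0.0264 ff 30.0
x [ 0.998  0.068 -0.005] y [ 0.068 -0.998 -0.005] z [-0.006  0.005 -1.   ]
[0.56753389 0.00610548 0.0025    ] [ 0.43448543 -0.01345459  0.0025    ] [ 0.50100966 -0.00367456  0.0025    ] 0.13447858467167942 0.14596898935799216
[([0.3596, -0.2564, 0.0001], 0.66)] [] [([0.5012, -0.0056, 0.0048], 0.88)] [([0.6301, 0.0175, 0.084], 0.85), ([0.5006, -0.0023, -0.0002], 0.17)] [([0.471, 0.2103, 0.0515], 0.95)]
428 [ 0.41747163 -0.03280444] [0.57666205 0.09162272] [ 0.7838611  -0.6209362   0.49849215  0.03291603]
```

```bash
python3 -m jog '[{"dp":[0,0,10],"spin":0},{"dp":[0,0,5],"spin":0},{"dp":[0,0,2],"spin":0},{"dp":[0,0,0],"spin":0},{"dp":[0,0,0],"spin":0}]'
python3 -m jog '[{"dp":[0,0,0],"spin":0},{"dp":[0,0,0],"spin":0},{"dp":[0,0,0],"spin":0},{"dp":[0,0,0],"spin":0},{"dp":[0,0,-15],"spin":0},{"dp":[0,0,-35],"spin":0},{"dp":[0,0,-45],"spin":0},{"dp":[0,0,-45],"spin":0},{"dp":[0,0,0],"spin":0}]' 0.4
python3 - <<'E'
from h import *
st(); im=optics.capture('top'); print(pt('notebook','top'),pt('glue_stick','top'))
optics.capture('side'); print(pt('notebook','side'),pt('glue_stick','side'),pt('paper_roll','side'))
im=optics.capture('top'); m=spotter.silhouettes('paper_roll','top')[0]['pixels']
v,u=np.nonzero(m); k=cal('top')
# left/right edges at half height rows: compare with predicted silhouette of cylinder
from scipy.optimize import minimize
def rend(x,y,a):
    P=[]; ax=np.array([np.cos(a),np.sin(a),0]); n=np.array([-np.sin(a),np.cos(a),0])
    for s in(-.065,.065):
        for t in np.linspace(0,2*np.pi,40): P.append(proj('top',np.array([x,y,.045])+s*ax+.045*(np.cos(t)*n+np.sin(t)*np.array([0,0,1]))))
    c=cv2.convexHull((np.array(P)*8).astype(np.int32)); o=np.zeros((384*2,512*2),np.uint8); cv2.fillConvexPoly(o,(c//1),255,shift=2); return cv2.resize(o,(512,384),interpolation=cv2.INTER_AREA)/255.
f=lambda q: abs(rend(q[0]/100,q[1]/100,q[2]/10)-m).sum()
r=minimize(f,[47.1,21.1,1.5],method='Nelder-Mead',options=dict(initial_simplex=[[47.1,21.1,1.5],[48.1,21.1,1.5],[47.1,22.1,1.5],[47.1,21.1,2.2]],maxiter=80)); print(r.x,r.fun,m.sum())
E
```

```text
clock: 7.3
tool_pos: [0.3593, -0.2609, 0.0266]
tcp_rot: [0.999, 0.034, -0.0, -0.0]
force: [0.8, -0.4, -0.3]
gripper_width: 0.0261
finger_force: 30.0
clock: 8.2
tool_pos: [0.3629, -0.2632, 0.1721]
tcp_rot: [0.999, 0.034, 0.004, 0.004]
force: [0.6, -0.7, 0.5]
gripper_width: 0.0643
finger_force: 0.0
t 8.2 tcp [ 0.3629 -0.2632  0.1721] F [ 0.6 -0.7  0.5] w 0.0643 ff 0.0
x [0.998 0.068 0.007] y [ 0.068 -0.998  0.008] z [ 0.007 -0.007 -1.   ]
[([0.3568, -0.2575, 0.0019], 0.79), ([0.5016, -0.0053, 0.0038], 0.42)] [([0.5008, -0.0031, -0.0015], 0.55), ([0.3619, -0.2624, 0.0137], 0.5)]
[([0.3621, -0.2597, 0.0008], 0.97)] [([0.3638, -0.2626, 0.0131], 0.64), ([0.6287, 0.0116, 0.1057], 0.63)] []
[47.446325   20.79466144  1.6602217 ] 159.41176470588238 2205
```

```bash
python3 -m jog '[{"dp":[9,-45,0],"spin":0},{"dp":[9,-45,0],"spin":0},{"dp":[9,-45,0],"spin":0},{"dp":[9,-45,0],"spin":0},{"dp":[9,-45,0],"spin":0},{"dp":[9,-45,0],"spin":0},{"dp":[9,-45,0],"spin":0},{"dp":[9,-45,0],"spin":0},{"dp":[9,-45,0],"spin":0},{"dp":[9,-45,0],"spin":0}]'
python3 -m jog '[{"dp":[9,-45,0],"spin":0},{"dp":[9,-42,0],"spin":0},{"dp":[0,0,0],"spin":0},{"dp":[0,0,0],"spin":-1},{"dp":[0,0,0],"spin":-1}]'
python3 -c "from h import *; st(); print(np.round(telemetry.observe()['qpos'],2))
im=optics.capture('side'); print(pt('glue_stick','side'))"
```

```text
clock: 9.65
tool_pos: [0.4182, 0.1958, 0.1662]
tcp_rot: [0.999, 0.034, -0.0, 0.0]
force: [1.1, 0.3, 0.1]
gripper_width: 0.064
finger_force: 0.0
clock: 10.15
tool_pos: [0.4298, 0.2821, 0.1659]
tcp_rot: [0.992, 0.123, -0.001, 0.0]
force: [0.1, 0.5, 0.4]
gripper_width: 0.0643
finger_force: 0.0
t 10.15 tcp [0.4298 0.2821 0.1659] F [0.1 0.5 0.4] w 0.0643 ff 0.0
x [ 0.969  0.245 -0.002] y [ 0.245 -0.969  0.   ] z [-0.002 -0.001 -1.   ]
[ 0.13  0.46 -0.94  1.93  0.45  0.97 -2.35]
[([0.362, -0.2625, 0.0113], 0.73)]
```

```bash
python3 -m jog '[{"dp":[0,0,0],"spin":1},{"dp":[0,0,0],"spin":1},{"dp":[0,0,0],"spin":1},{"dp":[0,0,0],"spin":1},{"dp":[0,0,0],"spin":1},{"dp":[0,0,0],"spin":1},{"dp":[0,0,0],"spin":1},{"dp":[0,0,0],"spin":1},{"dp":[0,0,0],"spin":1},{"dp":[0,0,0],"spin":1}]' 0.4
python3 -m jog '[{"dp":[0,0,0],"spin":1},{"dp":[0,0,0],"spin":1},{"dp":[0,0,0],"spin":1},{"dp":[0,0,0],"spin":1},{"dp":[0,0,0],"spin":1},{"dp":[0,0,0],"spin":1},{"dp":[0,0,0],"spin":1},{"dp":[0,0,0],"spin":1},{"dp":[0,0,0],"spin":1},{"dp":[0,0,0],"spin":0.1}]'
python3 -c "
from h import *
p,m=st(); im=optics.capture('side'); cv2.imwrite('pics/s3.png',im[:,:,::-1]); print(pt('paper_roll','side'),pt('core_mouth','side'))
for xy in ((.471,.2095),(.4745,.208)):
    ax=np.array([.989,.149,0]); n=np.array([-.149,.989,0]); T=np.array([*xy,.03])-.025*ax+.075*n
    print('target',T,'dp',np.round(m.T@(T-p)*1000,1))"
```

```text
clock: 11.25
tool_pos: [0.4299, 0.281, 0.1657]
tcp_rot: [0.955, -0.297, -0.001, 0.001]
force: [-0.1, -0.5, -1.6]
gripper_width: 0.064
finger_force: 0.0
clock: 12.25
tool_pos: [0.4363, 0.2658, 0.1477]
tcp_rot: [0.774, -0.634, -0.007, -0.001]
force: [-0.9, -0.3, 0.5]
gripper_width: 0.0644
finger_force: 0.0
t 12.25 tcp [0.4363 0.2658 0.1477] F [-0.9 -0.3  0.5] w 0.0644 ff 0.0
x [ 0.197 -0.98  -0.012] y [-0.98  -0.197  0.007] z [-0.01   0.011 -1.   ]
[([0.4734, 0.2133, 0.0428], 0.82), ([0.6635, 0.1784, 0.0], 0.45)] []
target [0.4351  0.27995 0.03   ] dp [-12.7  -2.5 117.9]
target [0.4386  0.27845 0.03   ] dp [-10.5  -5.6 117.8]
```

View pics/s3.png

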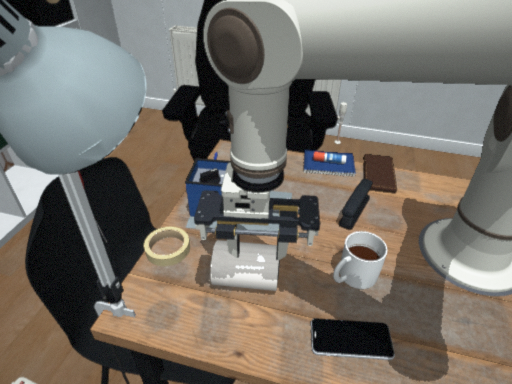

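The tool sits behind the roll, with the fingers open along its axis (250,240). The glue stick lies on the notebook at (330,157). The pose drifted during the spin, so I'll let it settle and check.

```bash
python3 -m jog '[{"dp":[0,0,0],"spin":0},{"dp":[0,0,0],"spin":0}]'
python3 -c "
from h import *
p,m=st(); print(np.round(telemetry.observe()['qpos'],2))
for xy in ((.471,.2095),(.4745,.208)):
    ax=np.array([.989,.149,0]); n=np.array([-.149,.989,0]); T=np.array([*xy,.03])-.025*ax+.075*n
    print('target',T,'dp',np.round(m.T@(T-p)*1000,1))"
```

```text
clock: 12.6
tool_pos: [0.437, 0.2689, 0.1511]
tcp_rot: [0.775, -0.632, -0.008, -0.005]
force: [-0.5, -0.5, 0.5]
gripper_width: 0.0644
finger_force: 0.0
t 12.6 tcp [0.437  0.2689 0.1511] F [-0.5 -0.5  0.5] w 0.0644 ff 0.0
x [ 0.202 -0.979 -0.019] y [-0.979 -0.202  0.003] z [-0.007  0.018 -1.   ]
[-1.58  1.02  1.56  2.   -1.08  1.36 -2.57]
target [0.4351  0.27995 0.03   ] dp [ -8.9  -0.8 121.3]
target [0.4386  0.27845 0.03   ] dp [ -6.8  -3.9 121.2]
```

```bash
python3 -m jog '[{"dp":[0,0,0],"spin":-1},{"dp":[0,0,0],"spin":-1},{"dp":[0,0,0],"spin":-1},{"dp":[0,0,0],"spin":-1},{"dp":[0,0,0],"spin":-1},{"dp":[0,0,0],"spin":-1},{"dp":[0,0,0],"spin":-1},{"dp":[0,0,0],"spin":-1},{"dp":[0,0,0],"spin":-1},{"dp":[0,0,0],"spin":-1}]'
python3 -c "
from h import *
p,m=st(); print(np.round(telemetry.observe()['qpos'],2))"
python3 -m jog '[{"dp":[0,0,0],"spin":-1},{"dp":[0,0,0],"spin":-1},{"dp":[0,0,0],"spin":-1},{"dp":[0,0,0],"spin":-1},{"dp":[0,0,0],"spin":-1},{"dp":[0,0,0],"spin":-1},{"dp":[0,0,0],"spin":-1},{"dp":[0,0,0],"spin":-1},{"dp":[0,0,0],"spin":-1},{"dp":[0,0,0],"spin":-1}]'
python3 -c "
from h import *
p,m=st(); print(np.round(telemetry.observe()['qpos'],2))"
```

```text
clock: 13.6
tool_pos: [0.4369, 0.2688, 0.1508]
tcp_rot: [0.97, -0.243, -0.006, -0.008]
force: [-0.4, -0.2, -0.1]
gripper_width: 0.0644
finger_force: 0.0
t 13.6 tcp [0.4369 0.2688 0.1508] F [-0.4 -0.2 -0.1] w 0.0644 ff 0.0
x [ 0.882 -0.472 -0.015] y [-0.472 -0.882 -0.012] z [-0.007  0.017 -1.   ]
[-1.57  0.87  1.45  2.   -0.96  1.22 -1.79]
clock: 14.6
tool_pos: [0.4369, 0.2687, 0.1509]
tcp_rot: [0.982, 0.189, -0.002, -0.009]
force: [-0.1, -0.4, -0.4]
gripper_width: 0.0642
finger_force: 0.0
t 14.6 tcp [0.4369 0.2687 0.1509] F [-0.1 -0.4 -0.4] w 0.0642 ff 0.0
x [ 0.928  0.372 -0.   ] y [ 0.372 -0.928 -0.019] z [-0.007  0.017 -1.   ]
[-1.53  0.7   1.29  2.   -0.8   1.08 -1.05]
```

```bash
python3 -m jog '[{"dp":[0,0,0],"spin":-1},{"dp":[0,0,0],"spin":-1},{"dp":[0,0,0],"spin":-1},{"dp":[0,0,0],"spin":-1},{"dp":[0,0,0],"spin":-1},{"dp":[0,0,0],"spin":-1},{"dp":[0,0,0],"spin":-1},{"dp":[0,0,0],"spin":-1},{"dp":[0,0,0],"spin":-1},{"dp":[0,0,0],"spin":-1}]'
python3 -m jog '[{"dp":[0,0,0],"spin":-1},{"dp":[0,0,0],"spin":-1},{"dp":[0,0,0],"spin":-1},{"dp":[0,0,0],"spin":-1},{"dp":[0,0,0],"spin":-1},{"dp":[0,0,0],"spin":-0.4},{"dp":[0,0,0],"spin":0}]'
python3 -c "
from h import *
p,m=st(); print(np.round(telemetry.observe()['qpos'],2))
for xy in ((.471,.2095),(.4745,.208)):
    ax=np.array([.989,.149,0]); n=np.array([-.149,.989,0]); T=np.array([*xy,.03])-.025*ax+.075*n
    print('target',T,'dp',np.round(m.T@(T-p)*1000,1))"
```

```text
clock: 15.6
tool_pos: [0.437, 0.2686, 0.1509]
tcp_rot: [0.81, 0.587, 0.002, -0.009]
force: [-0.2, -0.2, -0.4]
gripper_width: 0.0643
finger_force: 0.0
clock: 16.3
tool_pos: [0.437, 0.2685, 0.1507]
tcp_rot: [0.652, 0.758, 0.004, -0.008]
force: [1.3, 1.0, 0.5]
gripper_width: 0.0643
finger_force: 0.0
t 16.3 tcp [0.437  0.2685 0.1507] F [1.3 1.  0.5] w 0.0643 ff 0.0
x [-0.149  0.989  0.018] y [ 0.989  0.149 -0.005] z [-0.007  0.017 -1.   ]
[-1.37  0.49  0.98  2.   -0.53  0.93  0.05]
target [0.4351  0.27995 0.03   ] dp [  9.5   0.5 120.9]
target [0.4386  0.27845 0.03   ] dp [  7.5   3.7 120.8]
```

```bash
python3 -m jog '[{"dp":[12,1,25],"spin":0},{"dp":[6,1,35],"spin":0},{"dp":[0,0,35],"spin":0},{"dp":[0,0,15],"spin":0},{"dp":[0,0,7],"spin":0},{"dp":[0,0,0],"spin":0}]'
python3 -c "
from h import *
p,m=st(); im=optics.capture('side'); cv2.imwrite('pics/s4.png',cv2.resize(im[100:340,100:420,::-1],None,fx=2.4,fy=2.4))
print(pt('paper_roll','side'));optics.capture('top'); print(pt('paper_roll','top'))"
```

```text
clock: 16.9
tool_pos: [0.4354, 0.2876, 0.0333]
tcp_rot: [0.652, 0.758, 0.003, -0.008]
force: [0.4, -1.0, 0.7]
gripper_width: 0.0642
finger_force: 0.0
t 16.9 tcp [0.4354 0.2876 0.0333] F [ 0.4 -1.   0.7] w 0.0642 ff 0.0
x [-0.149  0.989  0.016] y [ 0.989  0.149 -0.006] z [-0.008  0.015 -1.   ]
[([0.4707, 0.212, 0.044], 0.98)]
[([0.4702, 0.2105, 0.0507], 0.68)]
```

View pics/s4.png

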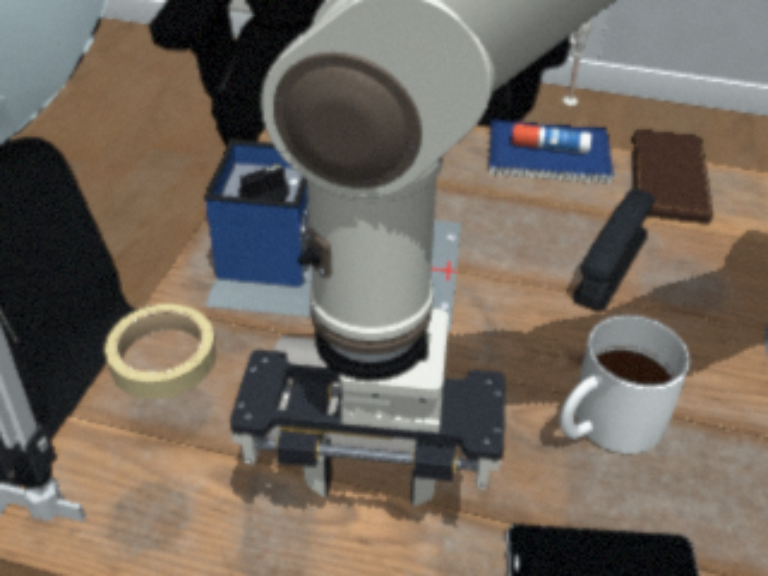

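```bash
R='x'; python3 -m jog '[{"dp":[-4,0,0],"spin":0},{"dp":[-4,0,0],"spin":0},{"dp":[-4,0,0],"spin":0},{"dp":[-4,0,0],"spin":0},{"dp":[-4,0,0],"spin":0},{"dp":[-4,0,0],"spin":0},{"dp":[-4,0,0],"spin":0},{"dp":[-4,0,0],"spin":0},{"dp":[-4,0,0],"spin":0},{"dp":[-4,0,0],"spin":0}]'
python3 -m jog '[{"dp":[-4,0,0],"spin":0},{"dp":[-4,0,0],"spin":0},{"dp":[-4,0,0],"spin":0},{"dp":[-4,0,0],"spin":0},{"dp":[-4,0,0],"spin":0},{"dp":[-4,0,0],"spin":0},{"dp":[-4,0,0],"spin":0},{"dp":[-4,0,0],"spin":0},{"dp":[-4,0,0],"spin":0},{"dp":[-4,0,0],"spin":0}]'
python3 -c "
from h import *
p,m=st(); optics.capture('side'); print(pt('paper_roll','side'));optics.capture('top'); print(pt('paper_roll','top'),pt('core_mouth','top'))
shot('top','t5.png')"
```

```text
clock: 18.1
tool_pos: [0.4412, 0.2481, 0.0326]
tcp_rot: [0.652, 0.758, 0.003, -0.008]
force: [-0.5, -0.1, -0.0]
gripper_width: 0.0644
finger_force: 0.1
clock: 19.1
tool_pos: [0.4471, 0.2086, 0.032]
tcp_rot: [0.652, 0.758, 0.003, -0.008]
force: [-0.2, 0.1, 0.1]
gripper_width: 0.0644
finger_force: 0.1
t 19.1 tcp [0.4471 0.2086 0.032 ] F [-0.2  0.1  0.1] w 0.0644 ff 0.1
x [-0.15   0.989  0.016] y [ 0.989  0.15  -0.006] z [-0.008  0.015 -1.   ]
[([0.4829, 0.1627, 0.0429], 0.88), ([0.3595, -0.26, 0.0135], 0.68)]
[([0.4786, 0.1523, 0.0504], 0.86)] [([0.5479, 0.1665, 0.0418], 0.93)]
```

```bash
python3 -m jog '[{"dp":[-4,0,-0.2],"spin":0},{"dp":[-4,0,-0.2],"spin":0},{"dp":[-4,0,-0.2],"spin":0},{"dp":[-4,0,-0.2],"spin":0},{"dp":[-4,0,-0.2],"spin":0},{"dp":[-4,0,-0.2],"spin":0},{"dp":[-4,0,-0.2],"spin":0},{"dp":[-4,0,-0.2],"spin":0},{"dp":[-4,0,-0.2],"spin":0},{"dp":[-4,0,-0.2],"spin":0}]'
python3 -m jog '[{"dp":[-4,0,-0.2],"spin":0},{"dp":[-4,0,-0.2],"spin":0},{"dp":[-4,0,-0.2],"spin":0},{"dp":[-4,0,-0.2],"spin":0},{"dp":[-4,0,-0.2],"spin":0},{"dp":[-4,0,-0.2],"spin":0},{"dp":[-4,0,-0.2],"spin":0},{"dp":[-4,0,-0.2],"spin":0},{"dp":[-4,0,-0.2],"spin":0},{"dp":[-4,0,-0.2],"spin":0}]'
python3 -m jog '[{"dp":[-4,0,0],"spin":0},{"dp":[-4,0,0],"spin":0},{"dp":[-4,0,0],"spin":0},{"dp":[-4,0,0],"spin":0},{"dp":[-4,0,0],"spin":0},{"dp":[-4,0,0],"spin":0},{"dp":[-4,0,0],"spin":0},{"dp":[-4,0,0],"spin":0},{"dp":[-3,0,0],"spin":0},{"dp":[-2,0,0],"spin":0}]'
python3 -c "
from h import *
p,m=st(); im=optics.capture('side'); cv2.imwrite('pics/s6.png',cv2.resize(im[100:340,100:420,::-1],None,fx=2.4,fy=2.4)); print(pt('paper_roll','side'));optics.capture('top'); print(pt('paper_roll','top'),pt('core_mouth','top'))"
```

```text
clock: 20.4
tool_pos: [0.4532, 0.169, 0.0333]
tcp_rot: [0.652, 0.758, 0.003, -0.008]
force: [-0.8, -0.3, 0.9]
gripper_width: 0.0642
finger_force: 0.1
clock: 21.4
tool_pos: [0.4593, 0.1302, 0.0348]
tcp_rot: [0.652, 0.758, 0.004, -0.008]
force: [-0.1, 2.8, 2.2]
gripper_width: 0.064
finger_force: 1.4
clock: 22.4
tool_pos: [0.4647, 0.0926, 0.034]
tcp_rot: [0.652, 0.758, 0.003, -0.008]
force: [0.4, -0.2, 0.1]
gripper_width: 0.0643
finger_force: 0.0
t 22.4 tcp [0.4647 0.0926 0.034 ] F [ 0.4 -0.2  0.1] w 0.0643 ff 0.0
x [-0.149  0.989  0.016] y [ 0.989  0.149 -0.006] z [-0.008  0.015 -1.   ]
[]
[([0.4979, 0.0351, 0.0531], 0.91)] [([0.5627, 0.0528, 0.044], 0.84), ([0.4986, -0.0049, 0.0021], 0.56)]
```

View pics/s6.png

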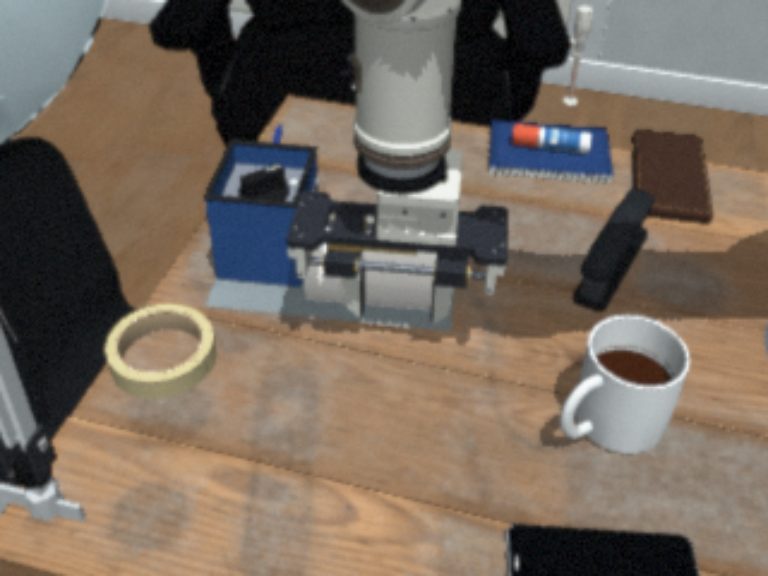

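The roll is on the plate, at about (395,285) in the crop. The gripper body ends near the housing, so I'll shift it away along the roll and narrow the fingers before going on.

```bash
python3 -m jog '[{"dp":[1,-5,0],"spin":0},{"dp":[0,-4,0],"spin":0},{"dp":[0,0,0],"spin":0},{"dp":[0,0,0],"spin":0}]' -0.13
python3 -m jog '[{"dp":[-3,0,0],"spin":0},{"dp":[-3,0,0],"spin":0},{"dp":[-3,0,0],"spin":0},{"dp":[-3,0,0],"spin":0},{"dp":[-3,0,0],"spin":0},{"dp":[-3,0,0],"spin":0},{"dp":[-3,0,0],"spin":0},{"dp":[-3,0,0],"spin":0},{"dp":[-3,0,0],"spin":0},{"dp":[-2,0,0],"spin":0}]'
python3 -m jog '[{"dp":[0,0,0],"spin":0},{"dp":[0,0,0],"spin":0},{"dp":[0,0,0],"spin":0}]'
cat > m.py <<'E'
from h import *
from scipy.optimize import minimize
p,m=st(); M=np.array([.501,-.004]); ax=np.array([.989,.147]); n=np.array([-.147,.989])
print('tcp along,n',np.round([(p[:2]-M)@ax,(p[:2]-M)@n],4))
for c in ('top','side'):
    im=optics.capture(c)
    for t in ('paper_roll','core_mouth'):
        for q,s in pt(t,c)[:1]: print(c,t,q,s,np.round([(np.array(q[:2])-M)@ax,(np.array(q[:2])-M)@n],4))
    cv2.imwrite('pics/m_%s.png'%c,im[:,:,::-1])
E
python3 m.py
```

```text
clock: 23.05
tool_pos: [0.4554, 0.093, 0.0342]
tcp_rot: [0.652, 0.758, 0.003, -0.008]
force: [1.2, -0.8, 0.1]
gripper_width: 0.0405
finger_force: 0.0
clock: 24.05
tool_pos: [0.46, 0.0638, 0.0337]
tcp_rot: [0.652, 0.758, 0.003, -0.008]
force: [0.3, -0.2, 0.2]
gripper_width: 0.0397
finger_force: 0.0
clock: 24.35
tool_pos: [0.4599, 0.0643, 0.0336]
tcp_rot: [0.652, 0.758, 0.003, -0.008]
force: [-0.7, 0.0, 0.5]
gripper_width: 0.0402
finger_force: 0.0
t 24.35 tcp [0.4599 0.0643 0.0336] F [-0.7  0.   0.5] w 0.0402 ff 0.0
x [-0.15   0.989  0.016] y [ 0.989  0.15  -0.006] z [-0.008  0.015 -1.   ]
tcp along,n [-0.0306  0.0736]
top paper_roll [0.5014, 0.0083, 0.0523] 0.9 [0.0022 0.0121]
top core_mouth [0.5718, 0.0212, 0.0463] 0.8 [0.0737 0.0145]
side paper_roll [0.5035, 0.0111, 0.0461] 0.91 [0.0047 0.0146]
side core_mouth [0.5694, 0.0204, 0.049] 0.9 [0.0712 0.0141]
```

```bash
python3 -m jog '[{"dp":[-2,0,0],"spin":0},{"dp":[-2,0,0],"spin":0},{"dp":[-2,0,0],"spin":0},{"dp":[-2,0,0],"spin":0},{"dp":[-2,0,0],"spin":0},{"dp":[-2.5,0,0],"spin":0},{"dp":[-2.5,0,0],"spin":0},{"dp":[0,0,0],"spin":0},{"dp":[0,0,0],"spin":0},{"dp":[3,0,0],"spin":0}]'
python3 m.py
```

```text
clock: 25.65
tool_pos: [0.4618, 0.0521, 0.0335]
tcp_rot: [0.652, 0.758, 0.003, -0.008]
force: [-0.2, -0.1, -0.7]
gripper_width: 0.0396
finger_force: 0.0
t 25.65 tcp [0.4618 0.0521 0.0335] F [-0.2 -0.1 -0.7] w 0.0396 ff 0.0
x [-0.149  0.989  0.016] y [ 0.989  0.149 -0.005] z [-0.008  0.015 -1.   ]
tcp along,n [-0.0305  0.0612]
top paper_roll [0.5066, -0.0082, 0.0538] 0.93 [ 0.0049 -0.005 ]
top core_mouth [0.3566, -0.2625, -0.0012] 0.22 [-0.1808 -0.2344]
side paper_roll [0.5056, -0.0019, 0.048] 0.68 [0.0049 0.0014]
side core_mouth [0.5719, 0.007, 0.0473] 0.65 [0.0717 0.0005]
```

```bash
python3 -m jog '[{"dp":[10,0,0],"spin":0},{"dp":[20,0,0],"spin":0},{"dp":[20,0,0],"spin":0},{"dp":[0,0,-35],"spin":0},{"dp":[0,0,-45],"spin":0},{"dp":[30,0,-45],"spin":0},{"dp":[40,0,-40],"spin":0},{"dp":[40,0,0],"spin":0},{"dp":[0,0,0],"spin":0}]'
python3 m.py
python3 -c "
import cv2,numpy as np
a=cv2.imread('pics/m_top.png')[110:260,180:310];b=cv2.imread('pics/m_side.png')[130:280,160:310]
cv2.imwrite('pics/ab.png',np.hstack([cv2.resize(a,(400,462),interpolation=3),cv2.resize(b,(400,462))]))
from h import telemetry;print(np.round(telemetry.observe()['qpos'],2))"
```

```text
clock: 26.85
tool_pos: [0.439, 0.2088, 0.1938]
tcp_rot: [0.648, 0.761, 0.005, -0.009]
force: [0.3, 0.3, -0.6]
gripper_width: 0.0396
finger_force: 0.0
t 26.85 tcp [0.439  0.2088 0.1938] F [ 0.3  0.3 -0.6] w 0.0396 ff 0.0
x [-0.159  0.987  0.02 ] y [ 0.987  0.16  -0.004] z [-0.007  0.019 -1.   ]
tcp along,n [-0.03    0.2196]
top paper_roll [0.506, -0.0026, 0.0534] 0.97 [0.0052 0.0006]
top core_mouth [0.5739, 0.0067, 0.0454] 0.82 [ 0.0737 -0.0001]
side paper_roll [0.5057, -0.0039, 0.0477] 0.64 [ 0.0047 -0.0006]
side core_mouth [0.36, -0.2597, 0.0001] 0.18 [-0.177  -0.2322]
[-1.36  0.37  1.09  2.03 -0.42  0.98  0.08]
```

View pics/ab.png

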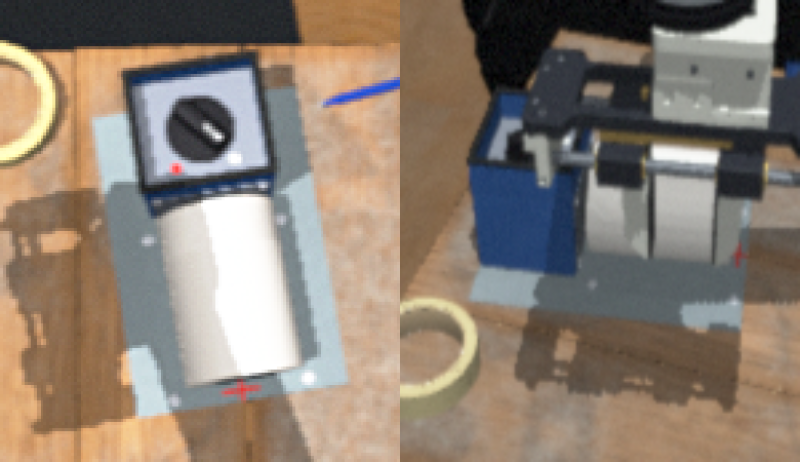

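The top view shows the roll centred: the far tick is visible just past its end at (241,390). The knob bar lies from (185,105) to (225,145), so the knob is still unturned. Moving above the knob.

```bash
python3 -m jog '[{"dp":[-37,25,0],"spin":0},{"dp":[-37,25,0],"spin":0},{"dp":[-37,26,0],"spin":0},{"dp":[-37,26,0],"spin":0},{"dp":[-37,26,0],"spin":0},{"dp":[-37,25,0],"spin":0},{"dp":[0,0,0],"spin":0},{"dp":[0,0,0],"spin":1},{"dp":[0,0,0],"spin":1},{"dp":[0,0,0],"spin":0}]' -0.26
python3 -c "
from h import *
p,m=st();print(np.round(telemetry.observe()['qpos'],2))
optics.capture('side');print(pt('knob_grip','side'),pt('well','side'))"
```

```text
clock: 28.15
tool_pos: [0.624, 0.0035, 0.1878]
tcp_rot: [0.717, 0.697, 0.002, -0.008]
force: [0.0, 0.1, -0.5]
gripper_width: 0.0342
finger_force: 0.0
t 28.15 tcp [0.624  0.0035 0.1878] F [ 0.   0.1 -0.5] w 0.0342 ff 0.0
x [0.027 1.    0.014] y [ 1.    -0.027 -0.009] z [-0.009  0.015 -1.   ]
[-0.71  0.65  0.97  1.68 -0.6   1.14  0.41]
[([0.6288, 0.0099, 0.1022], 0.51)] [([0.6301, 0.0147, 0.0817], 0.92), ([0.5713, 0.0063, 0.0496], 0.62)]
```

```bash
python3 -m jog '[{"dp":[0,0,0],"spin":1},{"dp":[0,0,0],"spin":1},{"dp":[0,0,0],"spin":1},{"dp":[0,0,0],"spin":1},{"dp":[0,0,0],"spin":1},{"dp":[0,0,0],"spin":1},{"dp":[0,0,0],"spin":1},{"dp":[0,0,0],"spin":1},{"dp":[0,0,0],"spin":0}]'
python3 - <<'E'
from h import *
p,m=st();print(np.round(telemetry.observe()['qpos'],2))
im=cv2.imread('pics/m_top.png'); g=im[110:200,225:270]; sub=(im.max(2)<60); sub[:138]=0;sub[166:]=0;sub[:,:231]=0;sub[:,260:]=0
k,l,s,c=cv2.connectedComponentsWithStats(sub.astype(np.uint8)); 
for i in range(1,k):
    if s[i,4]>60: print(s[i],c[i],unproj('top',c[i],.095))
print('by eye',unproj('top',(245,152.2),.095))
for X in ((.628,.0145),(.6256,.0145)): print(np.round(m.T@(np.array([*X,.094])-p)*1000,1))
E
```

```text
clock: 29.2
tool_pos: [0.6244, 0.0049, 0.1883]
tcp_rot: [0.911, 0.412, -0.001, -0.009]
force: [-0.7, -0.1, 0.4]
gripper_width: 0.0339
finger_force: 0.0
t 29.2 tcp [0.6244 0.0049 0.1883] F [-0.7 -0.1  0.4] w 0.0339 ff 0.0
x [0.661 0.751 0.006] y [ 0.751 -0.66  -0.016] z [-0.008  0.015 -1.   ]
[-0.78  0.74  1.13  1.68 -0.73  1.21 -0.19]
[236 142  19  19 145] [246.03448276 149.62068966] [0.62969827 0.00939452 0.095     ]
by eye [0.62374954 0.01185759 0.095     ]
[ 9.  -2.1 94.4]
[ 7.4 -3.9 94.4]
```

```bash
python3 -m jog '[{"dp":[7,-2.5,0],"spin":0},{"dp":[0,0,30],"spin":0},{"dp":[0,0,30],"spin":0},{"dp":[0,0,15],"spin":0},{"dp":[0,0,10],"spin":0},{"dp":[0,0,8],"spin":0},{"dp":[0,0,0],"spin":0},{"dp":[0,0,0],"spin":0}]'
python3 -m jog '[{"dp":[0,0,0],"spin":0},{"dp":[0,0,0],"spin":0},{"dp":[0,0,0],"spin":0},{"dp":[0,0,0],"spin":0},{"dp":[0,0,0],"spin":0}]' -1
python3 -c "
from h import *
p,m=st();print(telemetry.observe()['wrist_torque'])"
```

```text
clock: 30.0
tool_pos: [0.6272, 0.0128, 0.0963]
tcp_rot: [0.911, 0.412, 0.0, -0.008]
force: [0.1, 0.3, -0.4]
gripper_width: 0.0344
finger_force: 0.0
clock: 30.5
tool_pos: [0.6264, 0.0135, 0.0961]
tcp_rot: [0.911, 0.412, -0.0, -0.009]
force: [-2.9, 2.1, 5.9]
gripper_width: 0.014
finger_force: 30.0
t 30.5 tcp [0.6264 0.0135 0.0961] F [-2.9  2.1  5.9] w 0.014 ff 30.0
x [0.661 0.75  0.007] y [ 0.75  -0.661 -0.017] z [-0.008  0.017 -1.   ]
[ 0.36171201  0.58719974 -0.1434986 ]
```

```bash
python3 -m jog '[{"dp":[0,0,0],"spin":1},{"dp":[0,0,0],"spin":1},{"dp":[0,0,0],"spin":1},{"dp":[0,0,0],"spin":1},{"dp":[0,0,0],"spin":1},{"dp":[0,0,0],"spin":1}]'
python3 -m jog '[{"dp":[0,0,0],"spin":1},{"dp":[0,0,0],"spin":1},{"dp":[0,0,0],"spin":1},{"dp":[0,0,0],"spin":1},{"dp":[0,0,0],"spin":1},{"dp":[0,0,0],"spin":1}]'
python3 -c "
from h import *
p,m=st();print(telemetry.observe()['wrist_torque'],np.round(telemetry.observe()['qpos'],2))"
```

```text
clock: 31.1
tool_pos: [0.6264, 0.0137, 0.0961]
tcp_rot: [0.987, 0.16, -0.003, -0.009]
force: [-3.8, 2.4, 4.2]
gripper_width: 0.0136
finger_force: 30.0
clock: 31.7
tool_pos: [0.6264, 0.0138, 0.0961]
tcp_rot: [0.995, -0.101, -0.005, -0.008]
force: [-2.8, 2.5, 5.6]
gripper_width: 0.014
finger_force: 30.0
t 31.7 tcp [0.6264 0.0138 0.0961] F [-2.8  2.5  5.6] w 0.014 ff 30.0
x [ 0.98  -0.2   -0.012] y [-0.2   -0.98  -0.015] z [-0.008  0.017 -1.   ]
[0.49344993 0.61081989 0.13953102] [-0.82  0.98  1.22  1.74 -1.01  1.2  -1.07]
```

```bash
python3 -m jog '[{"dp":[0,0,0],"spin":1},{"dp":[0,0,0],"spin":1},{"dp":[0,0,0],"spin":1},{"dp":[0,0,0],"spin":0.7},{"dp":[0,0,0],"spin":0.5},{"dp":[0,0,0],"spin":0.3},{"dp":[0,0,0],"spin":0},{"dp":[0,0,0],"spin":0}]'
python3 -c "
from h import *
p,m=st();print(telemetry.observe()['wrist_torque'],np.arctan2(m[1,0],m[0,0]))"
```

```text
clock: 32.5
tool_pos: [0.6264, 0.0139, 0.096]
tcp_rot: [0.957, -0.29, -0.007, -0.007]
force: [-3.4, 2.5, 5.4]
gripper_width: 0.0138
finger_force: 30.4
t 32.5 tcp [0.6264 0.0139 0.096 ] F [-3.4  2.5  5.4] w 0.0138 ff 30.4
x [ 0.831 -0.556 -0.016] y [-0.556 -0.831 -0.009] z [-0.009  0.016 -1.   ]
[0.56999319 0.62730653 0.62160308] -0.5891035563674629
```

```bash
python3 -m jog '[{"dp":[0,0,0],"spin":0},{"dp":[0,0,0],"spin":0},{"dp":[0,0,0],"spin":0},{"dp":[0,0,0],"spin":0},{"dp":[0,0,-25],"spin":0},{"dp":[0,0,-40],"spin":0},{"dp":[0,0,-40],"spin":0},{"dp":[-30,0,-30],"spin":0},{"dp":[-45,0,0],"spin":0}]' -0.3
python3 -m jog '[{"dp":[-45,0,0],"spin":0},{"dp":[-45,0,0],"spin":0},{"dp":[-45,0,0],"spin":0},{"dp":[-45,0,0],"spin":0},{"dp":[0,0,0],"spin":0}]'
python3 m.py
python3 -c "
from h import *
print(pt('glue_stick','side'),pt('notebook','side'),pt('spindle_tip','side'))
a=cv2.imread('pics/m_top.png')[110:260,180:310];b=cv2.imread('pics/m_side.png')[110:280,160:380]
cv2.imwrite('pics/ab2.png',np.hstack([cv2.resize(a,(350,404),interpolation=3),cv2.resize(b,(440,404))]))"
```

```text
clock: 33.4
tool_pos: [0.5681, 0.0498, 0.2362]
tcp_rot: [0.956, -0.293, -0.002, -0.007]
force: [0.8, 1.1, 0.4]
gripper_width: 0.032
finger_force: 0.0
clock: 33.9
tool_pos: [0.4098, 0.161, 0.2336]
tcp_rot: [0.959, -0.285, -0.011, -0.01]
force: [0.9, 1.0, -1.0]
gripper_width: 0.032
finger_force: 0.0
t 33.9 tcp [0.4098 0.161  0.2336] F [ 0.9  1.  -1. ] w 0.032 ff 0.0
x [ 0.838 -0.545 -0.026] y [-0.546 -0.838 -0.012] z [-0.015  0.024 -1.   ]
tcp along,n [-0.066   0.1766]
top paper_roll [0.5028, -0.0057, 0.0552] 0.91 [ 0.0015 -0.0019]
top core_mouth [0.5751, 0.0073, 0.0471] 0.9 [0.0749 0.0003]
side paper_roll [0.5055, -0.0036, 0.0482] 0.72 [ 0.0045 -0.0003]
side core_mouth [0.5718, 0.0042, 0.0478] 0.61 [ 0.0712 -0.0023]
[([0.3624, -0.2621, 0.0118], 0.78)] [([0.3609, -0.2603, -0.0013], 0.88)] []
```

View pics/ab2.png

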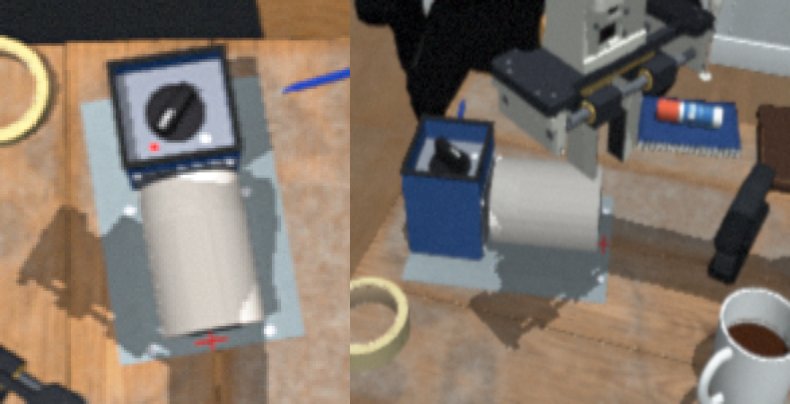

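The knob pointer has swung to lower left (167,118), towards the red dot at (154,147). The roll is centred with its tick at (211,340), the glue stick is on the notebook (690,112), and the arm is clear of everything. Handing in.

```bash
python3 -c "
from cell import workorder; print(workorder.finish_job())"
```

```text
the job is handed in; nothing more can be done
None
```

The job is handed in, with no verdict returned. By my last pictures and readings, the glue stick lies on the notebook, the roll is parked within about 2 mm of the red line, and the knob was turned until it met its stop. I could not see the spindle in the core.

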